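Unlock the mini chopper and run it slow, then fast

ROBOT

A 7-joint arm with a two-finger parallel gripper is mounted at the origin on the work surface. World frame = base frame: x ahead of the robot, y to its left, z up, the work surface at z = 0. Lengths are in m, angles in rad, forces in N, time in s.
With the tool pointing down it reaches from about 0.35 to 0.9 m from the base axis. Payload 7.2 kg.
Tool frame: the origin (TCP) lies on the centre line of the jaws, within the pads' length; the fingertips stand 22 mm ahead of it and the grasp point (between the pads) lies 3 mm ahead of it (r.finger_overhang is the distance from the TCP to the fingertips, in m); z points along the fingers, y is the line along which they close (so a half turn about z gives the same grasp; the last joint's range is limited). The gripper opens to 85 mm and grips with 20 to 120 N. Pads are 22 mm wide; open, the fingers measure 114 mm over their backs; the gripper's body (76 mm by 85 mm) begins 54 mm behind the grasp point. The pads swing forward as they close: fully open they stand 13 mm farther back than shut.
Start: joints at [1.162, 0.411, -0.013, 1.596, 0.006, 1.134, -0.082], TCP at [0.209, -0.589, 0.253] pointing down, gripper open.
Joint ranges: [-2.95, 2.95], [-0.29, 1.99], [-1.47, 1.44], [0.14, 2.54], [-1.03, 4.17], [0.13, 1.85], [-2.86, 2.86]. Speed limits (rad/s): [2.39, 2.39, 3.01, 3.01, 3.14, 3.14, 3.14].

INTERFACE

Orientations are given as a rotation vector (axis times angle).
In Python, from rig import r gives the robot as it stands.
- The arm moves only by the tool apply_moves, never from a script. Its argument "deltas" is a list that holds one entry, the list of rows, each a list of 6 numbers: the shift along the world's x, y, z scaled (see below), then the turn, a rotation vector about the world's x, y, z scaled (see below). In form: [[[x, y, z, wx, wy, wz], ...]]. A call has 1 to 12 rows; each row is the pose to reach, as a shift and turn from the pose commanded when the call began; what a row does not reach only later rows make up. The controller multiplies each number of a shift by 0.1 m and each number of a turn by pi/2 rad. A row lasts 1/12 s, in which the tool goes at most 41.7 mm and 7.16 degrees, less where a joint would pass 70% of its speed; a pose out of reach is approached as far as the arm can. A call with a number of a shift or a turn outside -1 to 1 is refused whole. A call with a gripper value outside its range is refused whole. "gripper" is the opening, from -1 (shut) to 1 (fully open), set as the call begins (left out, the last holds). The fingers move at their own pace and stop on an object; the grip force is fixed at half the most. Time passes only in rows, so rows that repeat a pose let the fingers close. It gives the time, the measured TCP pose, the force, the opening and the grip force at its end, in the units of the state.
- r.read_state(): the state, without advancing time (a new reading comes with each control period).
- r.grab_frame(name): name is "scene" or "top" or "wrist"; returns a dict with "image" (384x512x3 uint8, blue, green, red), "z_map" (384x512 float32, m along the optical axis (not along the pixel's ray), 0 where there is no reading), "camera_matrix" (3x3 intrinsics, pixels), "R" (3x3) and "t" (3): a world point X has camera coordinates R X + t; the wrist camera has in their place "tool_from_camera" (4x4, takes a point from camera to tool coordinates, whose origin is the TCP and whose axes are the flange's). Camera axes: x right, y down, z forward; pixel columns grow to the right and rows downward; lengths in m; the calibration is good to about 2 mm. A picture is of the moment at which its call begins: read the wrist's pose just before it.
- r.job_done(): hands the job in; it is judged then, once.
The state is a dict: "time_s": time; "joint_positions": joint angles; "joint_velocities": joint speeds; "joint_torque": joint torques, N m; "ee_pos": TCP position; "tcp_rot": TCP orientation; "wrist_force": force on the tool from outside, world axes, zero at the start; "torque": the same for the moment, N m; "opening": finger opening in m; "gripper_force": force on a finger pad.
Only numpy, scipy, OpenCV 4.12 (cv2) and the standard library are available. Lean on these libraries where they do the work, as an engineer would, in place of code of your own. Each camera call takes 0.05 s, during which the arm holds its last target. There are 200 camera calls.

TASK

Get the mini chopper going: pull its black guard plug straight up out of the socket and set it down gently in the steel tray. Then press the chopper's round button to its halfway stop (slow), pause there for a good second, press on until it is fully down (fast) for another second, and let it come right back up. Leave the bowl, grater, tin and lime where they are.

Things in the scene. Friction and masses are not known exactly. Their poses are not given: they have to be found in the camera images.
- chopper: Mini chopper, fixed to the counter: glass bowl under a round steel motor head, 160 mm across, flat top 130 mm above the counter. Origin at the centre of its underside, z up. On top, along its own x axis: the round button, axis at x = +32 mm, and the square grey socket collar, axis at x = -45 mm (44 x 44 mm outside, 34 mm tall).
- socket (a point): Centre of the socket collar's mouth, 164 mm above the counter. The hole is 24 x 24 mm and 34 mm deep; a sprung steel ball in the wall farthest from the button catches in a notch of the plug.
- button_top (a point): Centre of the flat top face of the round grey button, 64 mm across, which moves straight down. Unpressed it is 162 mm above the counter, 22 mm above the 78 mm wide black ring round it. At the halfway stop it is 9 mm lower, fully down 18 mm lower. It springs back up by itself.
- first_stage (a joint): Travel of the button's first stage, m: 0 = up, 0.009 = at the halfway stop (and it stays so during the second stage). Soft: the push rises from 2 to 4 N. At the halfway stop the button stands still until the push exceeds 11 N.
- second_stage (a joint): Travel of the button's second stage, m: 0 = up, and still 0 at the halfway stop; 0.009 = fully down, on a hard stop. The push rises from 11 to 15 N.
- plug: Black guard plug, 90 g, loose, at first in the socket. Origin: centre of its upright grip fin (60 mm along its x, 22 mm thick along y, 42 mm tall), 185 mm above the counter when seated. From the fin's foot a flat tongue (22 wide, 10 mm thick) runs along +x to 90 mm from the origin, 2 mm over the button, barring it. Grip the fin across its 22 mm from above.
- plug_foot (a point): Centre of the underside of the plug's square steel shank (22 x 22 mm), 53 mm below the plug's origin; 32 mm of the shank sits in the socket. Pulling the plug straight up takes about 6 to 12 N over the first 10 mm (the sprung catch), then little; it is clear after 34 mm. Let go standing in the tray it tips on to its tongue, which is fine.
- tray: Shallow steel tray, loose, 0.8 kg, 240 mm (its x) by 180 mm (its y), rim 18 mm high, walls 4 mm, floor about 4 mm above the counter. Origin at the centre of its underside, z up.
- bowl: Bystander: round steel mixing bowl, 180 mm across the rim, 100 mm tall; origin at the centre of its underside.
- grater: Bystander: steel four-sided box grater, about 90 mm wide at the foot, 230 mm tall with its handle; origin at the centre of its underside.
- tin: Bystander: dark steel cup-shaped tin, 90 mm across, 100 mm tall; origin at the centre of its underside.
- lime_center (a point): Bystander: a lime, 56 mm ball, can roll; its centre.
Things that resemble listed ones, but are neither listed nor needed, are in the scene too. There is more than one size of the plug; the job needs the largest.

How it is judged:
On the way, in this order (a step that is already met when the one before it is completed fails the run):
1. the guard plug has been pulled and lies in the tray, released and at rest (x of plug in the frame of tray between -0.115 and 0.115 m and y of plug in the frame of tray between -0.085 and 0.085 m and z of plug in the frame of tray between 0 and 0.07 m and linear speed of plug below 0.05 m/s and contact force between the fingers and plug below 0.5 N), for 0.2 s.
2. the button is held at its halfway stop for 0.7 s (first stage over 7 mm, second stage under 2.5 mm) (value of joint first_stage above 0.007 m and value of joint second_stage below 0.0025 m), for 0.7 s.
3. the button is held fully down for 0.5 s (second stage over 7 mm) (value of joint each of first_stage, second_stage above 0.007 m), for 0.5 s.
At the end, for the whole second after the job is handed in: The guard plug rests in the tray, let go: its centre within 115 mm (tray x) and 85 mm (tray y) of the tray's centre and less than 70 mm above its underside. Both stages of the button are up again (within 1.5 mm). Bowl, grater, tin and lime are within 30 mm of where they stood (all of step 1 and value of joint each of first_stage, second_stage below 0.0015 m and distance of each of bowl, grater, tin, lime_center from where it was at the start of the episode below 0.03 m); the robot touches nothing.
It fails at once if the bowl, grater, tin or lime is shifted by more than 30 mm (distance of any of bowl, grater, tin, lime_center from where it was at the start of the episode above 0.03 m).
It fails at once if the button is pushed to its halfway stop while the guard plug is still in its socket (value of joint first_stage above 0.007 m and distance between plug and socket below 0.04 m).
It fails at once if the plug is dropped or thrown (faster than 0.9 m/s while not held) (linear speed of plug above 0.9 m/s and contact force between the fingers and plug below 0.1 N).
It also fails if it takes over 64 s, if anything falls off the work surface, if the arm or the gripper's body presses on something with over 40 N, if the wrist force passes 120 N, or if a joint passes its speed limit or range.

## Working session

There is one attempt and no reset: what is moved stays moved. The work goes in short steps, Python scripts to look and compute and a tool call to move; the robot and the scene stay as the last step left them, time stands still between calls to the robot, and variables do not carry over. Pictures are saved under pics/ and viewed, at most 10 in all, crops included, and the job is handed in when it is done.

Besides the shell and the picture viewer there is one more tool, called after "Request:" by a JSON object that holds its "op" and its "data", one argument or row to a line. apply_moves: Moves the arm, as the interface text tells. Its arguments: {"type":"object","properties":{"deltas":{"type":"array","items":{"type":"array","items":{"type":"array","items":{"type":"number"}}}},"gripper":{"type":"number"}},"required":["deltas"]}

```bash
mkdir -p pics
cat > h.py <<'E'
import numpy as np, cv2
from rig import r
def save(f,n): 
    cv2.imwrite(f'pics/{n}.png',f['image']); np.savez(f'pics/{n}.npz',**{k:v for k,v in f.items()})
def pts(f,T=None):
    z=f['z_map']; K=f['camera_matrix']; v,u=np.mgrid[:z.shape[0],:z.shape[1]]
    P=np.stack([(u-K[0,2])/K[0,0]*z,(v-K[1,2])/K[1,1]*z,z],-1)
    if T is None: W=(P-f['t'])@f['R']
    else: W=P@T[:3,:3].T+T[:3,3]
    W[z==0]=np.nan
    return W
E
python3 - <<'E'
from h import *
s=r.read_state(); print({k:np.round(v,3) for k,v in s.items()})
fs=[]
for n in('scene','top'):
    f=r.grab_frame(n); save(f,n); fs.append(f['image']); print(n,f['R'].round(2).tolist(),f['t'])
for n,i in zip(('scene','top'),fs): cv2.imwrite(f'pics/{n}_v.png',cv2.resize(i,(800,600),interpolation=cv2.INTER_CUBIC))
E
```

```text
{'time_s': np.float64(0.0), 'joint_positions': array([ 1.162,  0.412, -0.013,  1.597,  0.006,  1.134, -0.082]), 'joint_velocities': array([-0.001, -0.001, -0.   , -0.   , -0.001,  0.001,  0.002]), 'joint_torque': array([-1.0000e-03, -6.0063e+01,  6.8200e-01, -2.9942e+01,  1.4000e-02,
        1.0000e-02, -0.0000e+00]), 'ee_pos': array([ 0.209, -0.589,  0.252]), 'tcp_rot': array([-3.094e+00, -5.320e-01,  1.000e-03]), 'wrist_force': array([-0.411,  0.094, -1.078]), 'torque': array([-0.006, -0.035,  0.021]), 'gripper_force': np.float64(0.0), 'opening': np.float64(0.085)}
scene [[-0.16, 0.99, -0.01], [0.57, 0.08, -0.82], [-0.81, -0.13, -0.57]] [ 0.08181532 -0.21297811  1.88125483]
top [[0.0, -1.0, -0.01], [-0.99, -0.0, -0.17], [0.17, 0.01, -0.99]] [0.01296534 0.60698451 1.44293997]
```

View pics/scene_v.png

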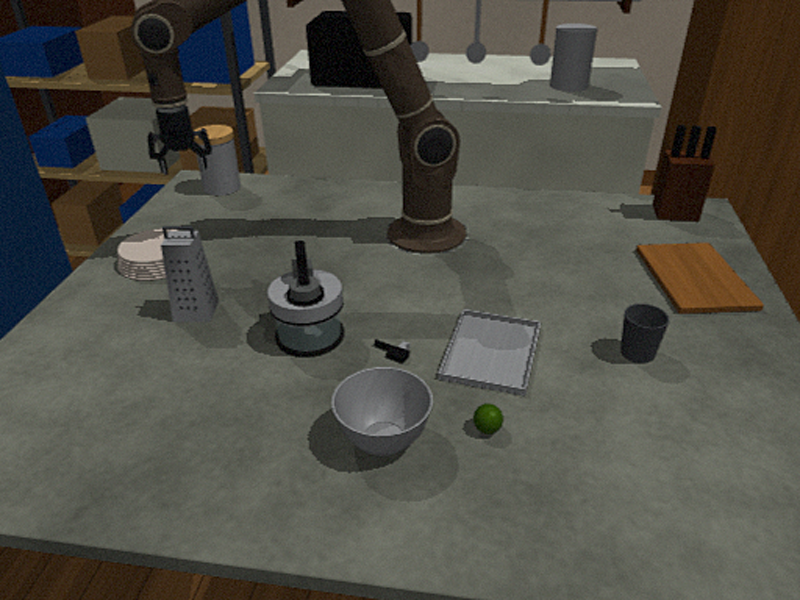

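View pics/top_v.png

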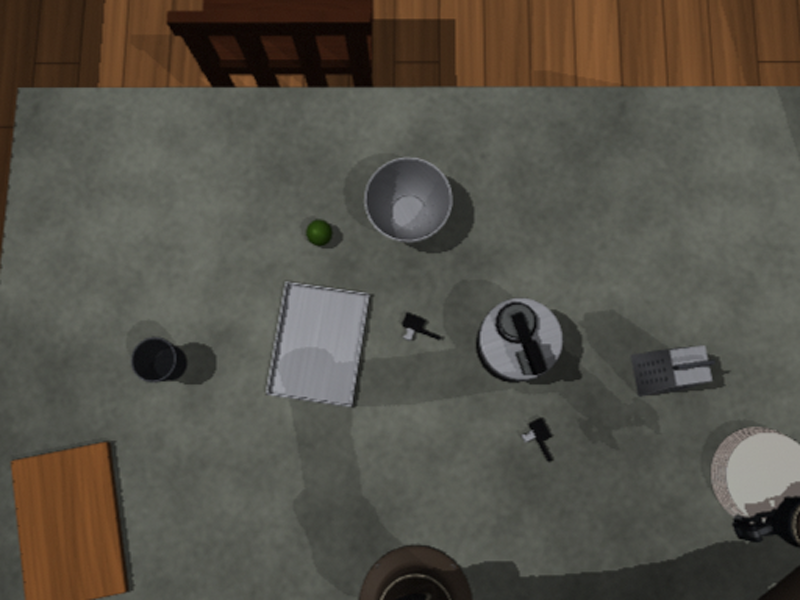

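The scene view shows the chopper at (305,310) with the plug in it, the tray at (490,350), the bowl at (383,410), the lime at (488,418), the tin at (643,333) and the grater at (188,275). The top view (800x600) shows the motor head at (520,340), the button at (517,320), the fin running to about (537,365), and the tray at (320,343). Two small decoy plugs lie at (420,327) and (540,437).

```bash
cat > m.py <<'E'
from h import *
def L(n): return dict(np.load(f'pics/{n}.npz'))
if __name__=='__main__':
    for n in('top','scene'):
        f=L(n);W=pts(f);g=f['image'].astype(int)
        z=W[...,2]
        reg=(W[...,0]>.3)&(W[...,0]<.75)&(W[...,1]>-.4)&(W[...,1]<-.03)
        for lo,hi in((.12,.137),(.145,.172),(.178,.19),(.195,.22)):
            m=reg&(z>lo)&(z<hi); p=W[m]
            if len(p)>5:
                (c,sz,a)=cv2.minAreaRect(p[:,:2].astype(np.float32)*1000)
                print(n,lo,len(p),p.mean(0).round(3),np.median(z[m]).round(4),np.round(c,1),np.round(sz,1),round(a,1))
        # tray
        m=(W[...,0]>.3)&(W[...,0]<.75)&(W[...,1]>-.03)&(W[...,1]<.35)&(z>.011)&(z<.03)
        k,lab,st,ce=cv2.connectedComponentsWithStats(m.astype(np.uint8))
        i=1+st[1:,4].argmax(); p=W[lab==i]
        print(n,'tray',len(p),[np.round(q,1) for q in cv2.minAreaRect(p[:,:2].astype(np.float32)*1000)], np.median(p[:,2]))
E
python3 m.py
python3 - <<'E'
from m import *
a=L('top')['image'][170:260,280:390]; b=L('scene')['image'][140:230,150:260]
c=np.hstack([cv2.resize(a,None,fx=3.6,fy=3.6,interpolation=2),cv2.resize(b,None,fx=3.6,fy=3.6,interpolation=2)])
cv2.imwrite('pics/crop1.png',c);print(c.shape)
E
```

```text
top 0.12 1337 [ 0.512 -0.204  0.13 ] 0.1302 [ 516.2 -205.9] [155.5 158.2] 1.4
top 0.145 371 [ 0.528 -0.197  0.162] 0.1622 [ 514.8 -205.8] [129.8  66.2] 19.6
top 0.178 62 [ 0.514 -0.203  0.181] 0.1799 [ 502.3 -210.1] [116.7  21.8] 19.4
top 0.195 172 [ 0.474 -0.22   0.205] 0.2056 [ 474.  -220.6] [59.3 22.8] 20.3
top tray 190 [array([561.3, 195.4]), array([180.7, 155.6]), np.float64(82.4)] 0.017167966555257458
scene 0.12 662 [ 0.536 -0.196  0.129] 0.1293 [ 523.7 -200.3] [156.1 155.8] 12.9
scene 0.145 284 [ 0.542 -0.193  0.159] 0.1606 [ 517.5 -199.8] [135.6  62.4] 14.8
scene 0.178 25 [ 0.508 -0.205  0.183] 0.1823 [ 525.7 -194.4] [59.4 19.8] 28.5
scene 0.195 74 [ 0.484 -0.214  0.204] 0.2051 [ 479.4 -215. ] [59.9 21.5] 19.9
scene tray 336 [array([519.7, 206.9]), array([180. , 250.2]), np.float64(81.9)] 0.01583382942365778
(324, 792, 3)
```

View pics/crop1.png

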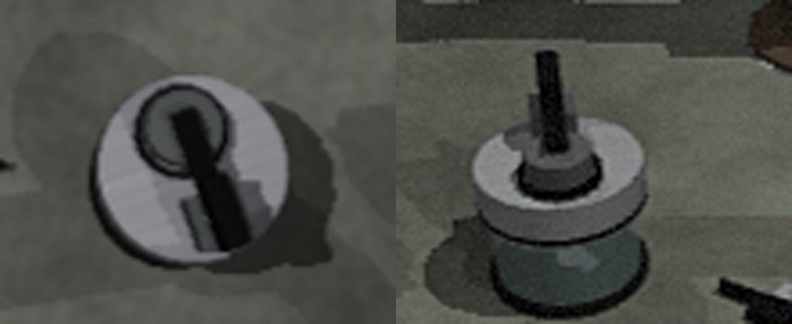

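Plug fin is centred near (0.475,-0.219) with yaw about 20°, and its top is at 0.206. The tool's x is already at 19.5° yaw. I'll go up, then across.

Request:
{"op": "apply_moves", "data": {
  "deltas": [
    [[0,0,0.3,0,0,0],[0,0,0.65,0,0,0],[0,0,1,0,0,0],[0,0,1,0,0,0]]
  ]
}}

```text
time_s: 0.43
ee_pos: [0.2097, -0.5911, 0.3606]
tcp_rot: [3.086, 0.531, 0.004]
wrist_force: [-0.2, -0.3, 0.7]
opening: 0.0857
gripper_force: 0.0
```

Request:
{"op": "apply_moves", "data": {
  "deltas": [
    [[0.17,0.23,0.1,0,0,0],[0.34,0.46,0.2,0,0,0],[0.5,0.7,0.2,0,0,0],[0.66,0.92,0.2,0,0,0],[0.66,0.92,0.2,0,0,0]]
  ]
}}

```text
time_s: 0.85
ee_pos: [0.2794, -0.4924, 0.3735]
tcp_rot: [-3.093, -0.544, -0.004]
wrist_force: [0.9, -0.3, -0.7]
opening: 0.0851
gripper_force: 0.0
```

Request:
{"op": "apply_moves", "data": {
  "deltas": [
    [[0.17,0.23,0,0,0,0],[0.34,0.46,0,0,0,0],[0.5,0.7,0,0,0,0],[0.66,0.92,0,0,0,0],[0.66,0.92,0,0,0,0]]
  ]
}}

```text
time_s: 1.27
ee_pos: [0.3448, -0.4001, 0.3732]
tcp_rot: [-3.092, -0.544, -0.003]
wrist_force: [1.4, -0.0, -0.4]
opening: 0.0853
gripper_force: 0.0
```

Request:
{"op": "apply_moves", "data": {
  "deltas": [
    [[0.17,0.23,0,0,0,0],[0.34,0.46,0,0,0,0],[0.5,0.7,0,0,0,0],[0.66,0.92,0,0,0,0],[0.66,0.92,0,0,0,0]]
  ]
}}

```text
time_s: 1.68
ee_pos: [0.4103, -0.308, 0.3731]
tcp_rot: [-3.092, -0.544, -0.003]
wrist_force: [0.7, 0.6, -0.2]
opening: 0.0852
gripper_force: 0.0
```

Request:
{"op": "apply_moves", "data": {
  "deltas": [
    [[0.17,0.23,0,0,0,0],[0.34,0.46,0,0,0,0],[0.5,0.7,0,0,0,0],[0.66,0.92,0,0,0,0],[0.66,0.92,0,0,0,0],[0.66,0.92,0,0,0,0]]
  ]
}}

```text
time_s: 2.18
ee_pos: [0.4735, -0.2199, 0.3728]
tcp_rot: [-3.095, -0.538, 0.001]
wrist_force: [-0.5, -0.1, 0.9]
opening: 0.0857
gripper_force: 0.0
```

```bash
cat > w.py <<'E'
from m import *
from scipy.spatial.transform import Rotation as Ro
def wrist(n):
    s=r.read_state(); f=r.grab_frame('wrist')
    T=np.eye(4);T[:3,:3]=Ro.from_rotvec(s['tcp_rot']).as_matrix();T[:3,3]=s['ee_pos']
    T=T@f['tool_from_camera']; f['Tw']=T; save(f,n); return f,pts(f,T)
def rects(W,rng,box):
    z=W[...,2]
    for lo,hi in rng:
        m=(z>lo)&(z<hi)&(W[...,0]>box[0])&(W[...,0]<box[1])&(W[...,1]>box[2])&(W[...,1]<box[3])
        if m.sum()>10:
            p=W[m];print(lo,m.sum(),'med z',np.median(p[:,2]).round(4),[np.round(q,1) for q in cv2.minAreaRect(p[:,:2].astype(np.float32)*1000)])
E
python3 - <<'E'
from w import *
f,W=wrist('w1'); print(f['tool_from_camera'].round(3).tolist())
rects(W,((.145,.171),(.176,.19),(.198,.22)),(.38,.65,-.32,-.1))
cv2.imwrite('pics/w1_v.png',f['image'])
E
```

```text
[[-0.001, -0.964, -0.267, 0.068], [1.0, -0.0, -0.001, -0.0], [0.001, -0.267, 0.964, -0.12], [0.0, 0.0, 0.0, 1.0]]
0.145 2636 med z 0.1621 [array([ 516.1, -203.6]), array([129.8,  62.4]), np.float64(19.6)]
0.176 535 med z 0.1765 [array([ 530.5, -198.6]), array([61.4, 21. ]), np.float64(19.3)]
0.198 1285 med z 0.2057 [array([ 475.7, -217.7]), array([59.4, 21.5]), np.float64(19.3)]
```

View pics/w1_v.png

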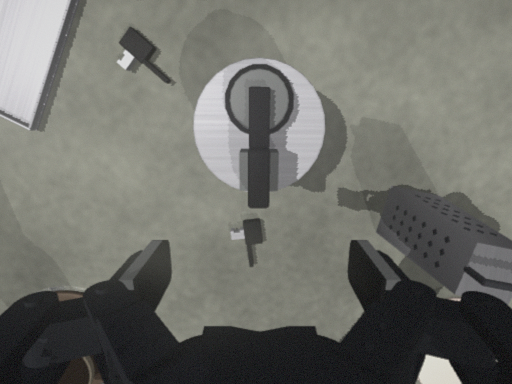

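The wrist view shows the plug aligned with the jaws: fin centre about (258,175), tongue to (259,90), button (259,98). This agrees with the top view. Descending, with a check before closing.

Request:
{"op": "apply_moves", "data": {
  "deltas": [
    [[0.02,0.02,-0.25,0,0,0],[0.02,0.02,-0.5,0,0,0],[0.02,0.02,-0.75,0,0,0],[0.02,0.02,-1,0,0,0]]
  ]
}}

```text
time_s: 2.57
ee_pos: [0.4739, -0.2208, 0.2722]
tcp_rot: [3.096, 0.529, -0.0]
wrist_force: [0.0, -0.5, -0.2]
opening: 0.0852
gripper_force: 0.0
```

Request:
{"op": "apply_moves", "data": {
  "deltas": [
    [[0,0,-0.2,0,0,0],[0,0,-0.4,0,0,0],[0,0,-0.6,0,0,0],[0,0,-0.7,0,0,0],[0,0,-0.79,0,0,0],[0,0,-0.79,0,0,0],[0,0,-0.79,0,0,0]]
  ]
}}

```text
time_s: 3.15
ee_pos: [0.4749, -0.2196, 0.1946]
tcp_rot: [3.096, 0.532, 0.0]
wrist_force: [0.5, 0.5, 0.1]
opening: 0.0852
gripper_force: 0.0
```

Request:
{"op": "apply_moves", "data": {
  "deltas": [
    [[0.01,0.015,-0.01,0,0,0],[0.01,0.015,-0.01,0,0,0],[0.01,0.015,-0.01,0,0,0]]
  ]
}}

```text
time_s: 3.4
ee_pos: [0.4764, -0.2176, 0.1941]
tcp_rot: [3.095, 0.533, 0.002]
wrist_force: [0.3, 0.5, 0.1]
opening: 0.0856
gripper_force: 0.0
```

Request:
{"op": "apply_moves", "data": {
  "deltas": [
    [[0,0,0,0,0,0],[0,0,0,0,0,0],[0,0,0,0,0,0],[0,0,0,0,0,0],[0,0,0,0,0,0],[0,0,0,0,0,0],[0,0,0,0,0,0],[0,0,0,0,0,0],[0,0,0,0,0,0],[0,0,0,0,0,0]]
  ],
  "gripper": -1
}}

```text
time_s: 4.23
ee_pos: [0.476, -0.2176, 0.1934]
tcp_rot: [3.096, 0.533, 0.0]
wrist_force: [-0.8, 0.3, 2.9]
opening: 0.0215
gripper_force: 58.8
```

Gripped at a 22 mm opening with 59 N. Pulling straight up.

Request:
{"op": "apply_moves", "data": {
  "deltas": [
    [[0,0,0.03,0,0,0],[0,0,0.06,0,0,0],[0,0,0.09,0,0,0],[0,0,0.12,0,0,0],[0,0,0.16,0,0,0],[0,0,0.2,0,0,0],[0,0,0.25,0,0,0],[0,0,0.3,0,0,0],[0,0,0.36,0,0,0],[0,0,0.42,0,0,0],[0,0,0.5,0,0,0],[0,0,0.5,0,0,0]]
  ]
}}

```text
time_s: 5.23
ee_pos: [0.4767, -0.2178, 0.2452]
tcp_rot: [3.095, 0.532, 0.003]
wrist_force: [0.7, 0.6, 0.1]
opening: 0.0208
gripper_force: 64.5
```

Request:
{"op": "apply_moves", "data": {
  "deltas": [
    [[0,0,0.2,0,0,0],[0,0,0.4,0,0,0],[0,0,0.5,0,0,0],[0,0,0.5,0,0,0]]
  ]
}}

```text
time_s: 5.57
ee_pos: [0.477, -0.2179, 0.2956]
tcp_rot: [3.094, 0.532, 0.005]
wrist_force: [0.2, -0.1, -2.5]
opening: 0.0212
gripper_force: 64.5
```

Run:
```python
from w import *
f=r.grab_frame('scene');save(f,'s2');g=f['image'][90:270,100:360]
cv2.imwrite('pics/s2_v.png',cv2.resize(g,None,fx=3,fy=3,interpolation=2))
f,W=wrist('w2')
t=r.grab_frame('top');Wt=pts(t);z=Wt[...,2]
# tray: bright grey pixels above counter level ~4-20mm, in box
for n,w,im in(('top',Wt,t['image']),('scene',pts(L('scene')),L('scene')['image'])):
    m=(w[...,0]>.36)&(w[...,0]<.69)&(w[...,1]>.08)&(w[...,1]<.34)&(w[...,2]>.009)&(w[...,2]<.03)
    k,lab,st,ce=cv2.connectedComponentsWithStats(cv2.dilate(m.astype(np.uint8),np.ones((5,5))))
    i=1+st[1:,4].argmax();p=w[m&(lab==i)]
    print(n,len(p),[np.round(q,1) for q in cv2.minAreaRect(p[:,:2].astype(np.float32)*1000)])
    c=cv2.boxPoints(cv2.minAreaRect(p[:,:2].astype(np.float32)*1000));print(c.round().tolist())
```

```text
top 628 [array([521.9, 195.8]), array([194.6, 279.8]), np.float64(83.1)]
[[371.0, 116.0], [649.0, 82.0], [672.0, 276.0], [395.0, 309.0]]
scene 399 [array([519.7, 206.9]), array([180. , 250.2]), np.float64(81.9)]
[[383.0, 135.0], [631.0, 100.0], [656.0, 278.0], [408.0, 314.0]]
```

View pics/s2_v.png

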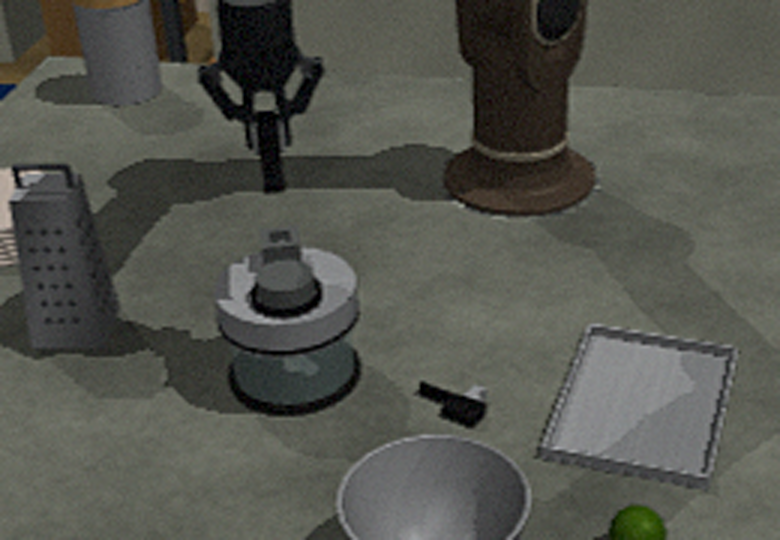

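The plug is out and held at crop (272,150), and the socket is empty. The tray centre is about (0.521,0.206). Carrying the plug across.

Request:
{"op": "apply_moves", "data": {
  "deltas": [
    [[0.01,0.15,0.02,0,0,0],[0.02,0.35,0.04,0,0,0],[0.02,0.56,0.04,0,0,0],[0.03,0.78,0.04,0,0,0],[0.03,1,0.04,0,0,0]]
  ]
}}

```text
time_s: 6.13
ee_pos: [0.4783, -0.1166, 0.2959]
tcp_rot: [-3.095, -0.532, 0.003]
wrist_force: [0.2, 0.4, -1.7]
opening: 0.0214
gripper_force: 64.5
```

Request:
{"op": "apply_moves", "data": {
  "deltas": [
    [[0.01,0.25,0,0,0,0],[0.02,0.5,0,0,0,0],[0.02,0.75,0,0,0,0],[0.03,1,0,0,0,0]]
  ]
}}

```text
time_s: 6.47
ee_pos: [0.481, -0.0165, 0.296]
tcp_rot: [-3.096, -0.533, 0.003]
wrist_force: [0.3, -0.5, -1.2]
opening: 0.0214
gripper_force: 64.5
```

Request:
{"op": "apply_moves", "data": {
  "deltas": [
    [[0.01,0.25,0,0,0,0],[0.02,0.5,0,0,0,0],[0.02,0.75,0,0,0,0],[0.03,1,0,0,0,0]]
  ]
}}

```text
time_s: 6.8
ee_pos: [0.4841, 0.0835, 0.296]
tcp_rot: [-3.096, -0.533, 0.003]
wrist_force: [0.6, -0.1, -1.2]
opening: 0.0216
gripper_force: 64.5
```

Request:
{"op": "apply_moves", "data": {
  "deltas": [
    [[0.01,0.25,0,0,0,0],[0.02,0.5,0,0,0,0],[0.02,0.75,0,0,0,0],[0.03,0.95,0,0,0,0],[0.03,1,0,0,0,0]]
  ]
}}

```text
time_s: 7.22
ee_pos: [0.4868, 0.1861, 0.296]
tcp_rot: [-3.093, -0.539, 0.003]
wrist_force: [-0.1, 0.3, -0.4]
opening: 0.021
gripper_force: 64.5
```

Request:
{"op": "apply_moves", "data": {
  "deltas": [
    [[0,0.15,-0.2,0,0,0],[0,0.22,-0.45,0,0,0],[0,0.22,-0.7,0,0,0],[0,0.22,-0.9,0,0,0],[0,0.22,-1,0,0,0],[0,0.22,-1,0,0,0]]
  ]
}}

```text
time_s: 7.72
ee_pos: [0.4865, 0.203, 0.1944]
tcp_rot: [3.095, 0.532, -0.008]
wrist_force: [0.1, -0.5, -1.7]
opening: 0.0213
gripper_force: 64.5
```

Run:
```python
from w import *
f,W=wrist('w3');t=r.grab_frame('top')
c=np.array([[290,282],[370,293],[354,405],[267,394]])*.64
K,R,tt=t['camera_matrix'],t['R'],t['t'];C=-R.T@tt
d=np.c_[c,np.ones(4)]@np.linalg.inv(K).T@R
X=C+d*((.018-C[2])/d[:,2])[:,None];print(X.round(3).tolist(),X.mean(0))
cv2.imwrite('pics/w3_v.png',f['image'])
m=(abs(W[...,0]-.54)<.04)&(abs(W[...,1]-.2)<.05)&(W[...,2]<.02);print(np.nanmedian(W[...,2][m]))
```

```text
[[0.647, 0.264, 0.018], [0.623, 0.094, 0.018], [0.389, 0.124, 0.018], [0.412, 0.304, 0.018]] [0.51771285 0.19657782 0.018     ]
0.003891525169775062
```

View pics/w3_v.png

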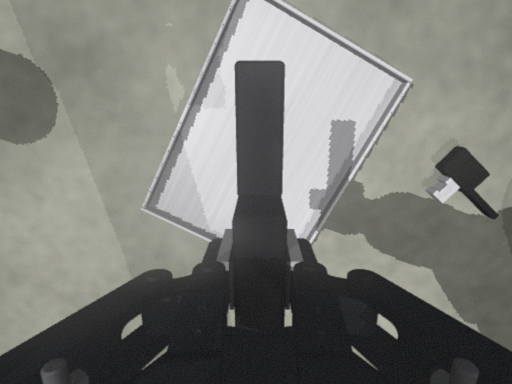

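The wrist view shows the tray around the held plug, corners about (235,0), (410,82) and (145,210), with the tongue well inside. The tray centre is (0.518,0.197) and its floor is at 0.004. Lowering.

Request:
{"op": "apply_moves", "data": {
  "deltas": [
    [[0,0,-0.15,0,0,0],[0,0,-0.35,0,0,0],[0,0,-0.55,0,0,0],[0,0,-0.75,0,0,0],[0,0,-0.9,0,0,0],[0,0,-1,0,0,0],[0,0,-1,0,0,0]]
  ]
}}

```text
time_s: 8.4
ee_pos: [0.4878, 0.2041, 0.0966]
tcp_rot: [3.096, 0.532, -0.002]
wrist_force: [-1.3, -0.0, -1.6]
opening: 0.0212
gripper_force: 64.5
```

Request:
{"op": "apply_moves", "data": {
  "deltas": [
    [[0,0,-0.05,0,0,0],[0,0,-0.1,0,0,0],[0,0,-0.14,0,0,0],[0,0,-0.18,0,0,0],[0,0,-0.21,0,0,0],[0,0,-0.24,0,0,0],[0,0,-0.27,0,0,0],[0,0,-0.27,0,0,0],[0,0,-0.27,0,0,0]]
  ]
}}

```text
time_s: 9.15
ee_pos: [0.4878, 0.2044, 0.0701]
tcp_rot: [3.096, 0.533, -0.001]
wrist_force: [0.4, 0.4, -1.1]
opening: 0.0212
gripper_force: 64.5
```

Request:
{"op": "apply_moves", "data": {
  "deltas": [
    [[0,0,-0.01,0,0,0],[0,0,-0.02,0,0,0],[0,0,-0.03,0,0,0],[0,0,-0.035,0,0,0],[0,0,-0.04,0,0,0],[0,0,-0.04,0,0,0],[0,0,-0.04,0,0,0]]
  ]
}}

```text
time_s: 9.73
ee_pos: [0.4879, 0.2044, 0.0663]
tcp_rot: [3.096, 0.533, 0.0]
wrist_force: [0.6, 0.6, -2.8]
opening: 0.0213
gripper_force: 64.5
```

Request:
{"op": "apply_moves", "data": {
  "deltas": [
    [[0,0,-0.005,0,0,0],[0,0,-0.01,0,0,0],[0,0,-0.01,0,0,0]]
  ]
}}

```text
time_s: 9.98
ee_pos: [0.488, 0.2046, 0.0656]
tcp_rot: [3.096, 0.533, 0.001]
wrist_force: [-1.2, 1.3, 2.7]
opening: 0.0211
gripper_force: 65.4
```

Request:
{"op": "apply_moves", "data": {
  "deltas": [
    [[0,0,0,0,0,0],[0,0,0,0,0,0],[0,0,0,0,0,0],[0,0,0,0,0,0],[0,0,0,0,0,0],[0,0,0,0,0,0],[0,0,0,0,0,0],[0,0,0,0,0,0]]
  ],
  "gripper": 0.4
}}

```text
time_s: 10.65
ee_pos: [0.4879, 0.2044, 0.0653]
tcp_rot: [3.096, 0.533, -0.0]
wrist_force: [0.1, 0.1, -0.0]
opening: 0.0596
gripper_force: 0.0
```

Request:
{"op": "apply_moves", "data": {
  "deltas": [
    [[0,0,0.05,0,0,0],[0,0,0.15,0,0,0],[0,0,0.35,0,0,0],[0,0,0.6,0,0,0],[0,0,0.8,0,0,0],[0,0,1,0,0,0]]
  ]
}}

```text
time_s: 11.15
ee_pos: [0.4879, 0.2047, 0.1675]
tcp_rot: [-3.096, -0.533, -0.002]
wrist_force: [1.2, 0.3, 0.6]
opening: 0.0598
gripper_force: 0.0
```

Request:
{"op": "apply_moves", "data": {
  "deltas": [
    [[0,0,0.25,0,0,0],[0,0,0.5,0,0,0],[0,0,0.75,0,0,0],[0,0,1,0,0,0],[0,0,1,0,0,0]]
  ]
}}

```text
time_s: 11.57
ee_pos: [0.4895, 0.2059, 0.2712]
tcp_rot: [-3.094, -0.533, -0.013]
wrist_force: [0.4, 1.1, 0.3]
opening: 0.0598
gripper_force: 0.0
```

Run:
```python
from w import *
f,W=wrist('w4')
t=r.grab_frame('scene');save(t,'s4')
a=t['image'][150:290,130:370]
cv2.imwrite('pics/s4_v.png',np.hstack([f['image'],cv2.resize(a,(288,384))])[:, :800])
rects(W,((.03,.045),(.045,.09)),(.38,.66,.1,.31))
```

```text
0.03 98 med z 0.0311 [array([546. , 225.8]), array([ 9.2, 21.3]), np.float64(19.6)]
0.045 1222 med z 0.0761 [array([510.3, 213. ]), array([69. , 21.8]), np.float64(19.9)]
```

View pics/s4_v.png

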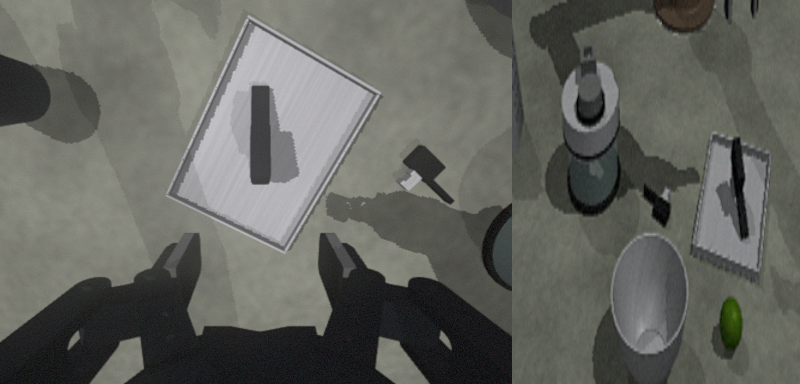

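The plug lies tipped on its tongue inside the tray, fin about (260,130), with the tray's corners all around it, and the bystanders are unmoved. Closing the jaws and moving to above the button at (0.5475,-0.1925).

Request:
{"op": "apply_moves", "data": {
  "deltas": [
    [[0.03,-0.15,0,0,0,0],[0.06,-0.35,0,0,0,0],[0.09,-0.55,0,0,0,0],[0.12,-0.78,0,0,0,0],[0.15,-1,0,0,0,0]]
  ],
  "gripper": -1
}}

```text
time_s: 12.08
ee_pos: [0.5022, 0.1033, 0.2644]
tcp_rot: [3.096, 0.534, -0.003]
wrist_force: [0.3, -0.0, -0.2]
opening: 0.0009
gripper_force: 0.0
```

Request:
{"op": "apply_moves", "data": {
  "deltas": [
    [[0.03,-0.25,0,0,0,0],[0.07,-0.5,0,0,0,0],[0.11,-0.75,0,0,0,0],[0.15,-1,0,0,0,0]]
  ]
}}

```text
time_s: 12.42
ee_pos: [0.5172, 0.0032, 0.2645]
tcp_rot: [-3.096, -0.533, 0.003]
wrist_force: [-0.9, 0.1, 0.3]
opening: -0.0001
gripper_force: 0.0
```

Request:
{"op": "apply_moves", "data": {
  "deltas": [
    [[0.03,-0.25,0,0,0,0],[0.07,-0.5,0,0,0,0],[0.11,-0.75,0,0,0,0],[0.15,-1,0,0,0,0]]
  ]
}}

```text
time_s: 12.75
ee_pos: [0.5322, -0.0967, 0.2644]
tcp_rot: [-3.095, -0.533, 0.003]
wrist_force: [-0.2, 1.1, 0.8]
opening: -0.0
gripper_force: 0.0
```

Request:
{"op": "apply_moves", "data": {
  "deltas": [
    [[0.03,-0.25,0,0,0,0],[0.07,-0.5,0,0,0,0],[0.11,-0.75,0,0,0,0],[0.14,-0.9,0,0,0,0],[0.14,-0.98,0,0,0,0],[0.14,-0.98,0,0,0,0],[0.14,-0.98,0,0,0,0]]
  ]
}}

```text
time_s: 13.33
ee_pos: [0.5467, -0.1924, 0.2649]
tcp_rot: [-3.095, -0.533, 0.001]
wrist_force: [0.3, 0.1, -0.3]
opening: -0.0002
gripper_force: 0.0
```

Run:
```python
from w import *
s=r.read_state();print(s['ee_pos'],s['opening'],r.finger_overhang)
f,W=wrist('w5')
z=W[...,2]
rects(W,((.156,.1675),),(.51,.60,-.25,-.14))
cv2.imwrite('pics/w5_v.png',f['image'])
```

```text
[ 0.54667666 -0.19236934  0.26488083] -0.00017647904425937362 0.022
0.156 4667 med z 0.1618 [array([ 549.7, -191.7]), array([59.9, 63. ]), np.float64(17.3)]
```

View pics/w5_v.png

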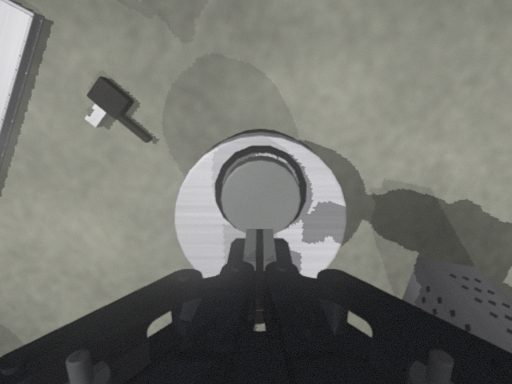

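The button (260,190) is clear, and the shut fingertips are lined up over it. Its centre is about (0.549,-0.192) and its top is at 0.162, so contact should come at TCP z about 0.184.

Request:
{"op": "apply_moves", "data": {
  "deltas": [
    [[0.01,0,-0.15,0,0,0],[0.01,0,-0.35,0,0,0],[0.01,0,-0.55,0,0,0],[0.01,0,-0.68,0,0,0],[0.01,0,-0.75,0,0,0],[0.01,0,-0.77,0,0,0],[0.01,0,-0.77,0,0,0],[0.01,0,-0.77,0,0,0]]
  ]
}}

```text
time_s: 14.05
ee_pos: [0.5485, -0.193, 0.1892]
tcp_rot: [3.095, 0.534, 0.002]
wrist_force: [0.5, -0.1, -0.0]
opening: -0.0003
gripper_force: 0.0
```

Request:
{"op": "apply_moves", "data": {
  "deltas": [
    [[0,0,-0.02,0,0,0],[0,0,-0.04,0,0,0],[0,0,-0.06,0,0,0],[0,0,-0.06,0,0,0],[0,0,-0.06,0,0,0]]
  ]
}}

```text
time_s: 14.47
ee_pos: [0.5483, -0.1936, 0.1827]
tcp_rot: [3.096, 0.533, 0.001]
wrist_force: [0.8, -0.7, 1.8]
opening: -0.0004
gripper_force: 1.0
```

Request:
{"op": "apply_moves", "data": {
  "deltas": [
    [[0,0,-0.02,0,0,0],[0,0,-0.04,0,0,0],[0,0,-0.055,0,0,0],[0,0,-0.065,0,0,0],[0,0,-0.065,0,0,0],[0,0,-0.065,0,0,0]]
  ]
}}

```text
time_s: 14.97
ee_pos: [0.5482, -0.1936, 0.176]
tcp_rot: [3.096, 0.533, 0.001]
wrist_force: [1.7, 0.2, 3.7]
opening: 0.0001
gripper_force: 1.8
```

Request:
{"op": "apply_moves", "data": {
  "deltas": [
    [[0,0,-0.01,0,0,0],[0,0,-0.01,0,0,0],[0,0,-0.01,0,0,0]]
  ]
}}

```text
time_s: 15.22
ee_pos: [0.5482, -0.1936, 0.1752]
tcp_rot: [3.096, 0.533, 0.001]
wrist_force: [1.3, 0.7, 5.2]
opening: -0.0001
gripper_force: 2.6
```

Request:
{"op": "apply_moves", "data": {
  "deltas": [
    [[0,0,-0.005,0,0,0],[0,0,-0.005,0,0,0],[0,0,-0.005,0,0,0]]
  ]
}}

```text
time_s: 15.47
ee_pos: [0.5483, -0.1936, 0.1751]
tcp_rot: [3.095, 0.533, 0.002]
wrist_force: [-0.1, -0.3, 7.9]
opening: -0.0
gripper_force: 4.2
```

It has stalled at 0.1751 with about 8 N, so this is the halfway stop. Holding over a second, then pressing on.

Request:
{"op": "apply_moves", "data": {
  "deltas": [
    [[0,0,0,0,0,0],[0,0,0,0,0,0],[0,0,0,0,0,0],[0,0,0,0,0,0],[0,0,0,0,0,0],[0,0,0,0,0,0],[0,0,0,0,0,0],[0,0,0,0,0,0],[0,0,0,0,0,0],[0,0,0,0,0,0],[0,0,0,0,0,0],[0,0,0,0,0,0]]
  ]
}}

```text
time_s: 16.47
ee_pos: [0.5483, -0.1936, 0.1751]
tcp_rot: [3.095, 0.533, 0.002]
wrist_force: [0.7, 0.4, 8.0]
opening: 0.0
gripper_force: 4.2
```

Request:
{"op": "apply_moves", "data": {
  "deltas": [
    [[0,0,0,0,0,0],[0,0,0,0,0,0],[0,0,0,0,0,0]]
  ]
}}

```text
time_s: 16.72
ee_pos: [0.5483, -0.1937, 0.1751]
tcp_rot: [3.095, 0.533, 0.002]
wrist_force: [1.8, 0.2, 9.1]
opening: 0.0004
gripper_force: 4.2
```

Request:
{"op": "apply_moves", "data": {
  "deltas": [
    [[0,0,-0.02,0,0,0],[0,0,-0.04,0,0,0],[0,0,-0.06,0,0,0],[0,0,-0.08,0,0,0],[0,0,-0.09,0,0,0],[0,0,-0.09,0,0,0]]
  ]
}}

```text
time_s: 17.22
ee_pos: [0.5484, -0.1937, 0.1666]
tcp_rot: [3.095, 0.532, 0.002]
wrist_force: [-1.9, 0.8, 13.5]
opening: -0.0004
gripper_force: 7.0
```

Request:
{"op": "apply_moves", "data": {
  "deltas": [
    [[0,0,-0.01,0,0,0],[0,0,-0.01,0,0,0],[0,0,-0.01,0,0,0],[0,0,-0.01,0,0,0],[0,0,-0.01,0,0,0],[0,0,-0.01,0,0,0],[0,0,-0.01,0,0,0],[0,0,-0.01,0,0,0],[0,0,-0.01,0,0,0],[0,0,-0.01,0,0,0],[0,0,-0.01,0,0,0],[0,0,-0.01,0,0,0]]
  ]
}}

```text
time_s: 18.22
ee_pos: [0.5484, -0.1937, 0.166]
tcp_rot: [3.095, 0.532, 0.002]
wrist_force: [-1.7, 0.4, 15.2]
opening: 0.0005
gripper_force: 7.6
```

Fully down (9 mm past halfway, 15 N) and held for 1 s. Releasing straight up.

Request:
{"op": "apply_moves", "data": {
  "deltas": [
    [[0,0,0.05,0,0,0],[0,0,0.12,0,0,0],[0,0,0.25,0,0,0],[0,0,0.45,0,0,0],[0,0,0.7,0,0,0],[0,0,0.9,0,0,0],[0,0,1,0,0,0],[0,0,1,0,0,0]]
  ]
}}

```text
time_s: 18.88
ee_pos: [0.5484, -0.1937, 0.266]
tcp_rot: [3.095, 0.532, 0.003]
wrist_force: [0.4, -0.3, -1.3]
opening: -0.0001
gripper_force: 0.0
```

Request:
{"op": "apply_moves", "data": {
  "deltas": [
    [[0,0,0.1,0,0,0],[0,0,0.1,0,0,0],[0,0,0.1,0,0,0],[0,0,0.1,0,0,0]]
  ]
}}

```text
time_s: 19.22
ee_pos: [0.5475, -0.1935, 0.2732]
tcp_rot: [-3.095, -0.533, 0.002]
wrist_force: [0.1, 0.3, -0.1]
opening: 0.0004
gripper_force: 0.0
```

Run:
```python
from w import *
f,W=wrist('w6')
rects(W,((.14,.1675),),(.51,.60,-.25,-.14))
t=r.grab_frame('top');Wt=pts(t)
rects(Wt,((.03,.09),),(.42,.61,.13,.27))
d=np.abs(t['image'].astype(int)-L('top')['image']).sum(2)
for n,(x,y) in dict(bowl=(409,200),lime=(319,232),tin=(158,360),grater=(672,370)).items():
    x,y=int(x*.64),int(y*.64);print(n,d[y-22:y+22,x-22:x+22].mean())
```

```text
0.14 5017 med z 0.1617 [array([ 551.3, -191.3]), array([70.9, 77.8]), np.float64(14.5)]
0.03 182 med z 0.0728 [array([516.7, 211.5]), array([84.4, 22.6]), np.float64(19.4)]
bowl 24.44576446280992
lime 18.447314049586776
tin 15.556301652892563
grater 54.38584710743802
```

```bash
python3 -c "
from rig import r
print(r.job_done())"
```

```text
the job is handed in; nothing more can be done
None
```

The job is handed in at about 19 s: the plug lies released in the tray, the button was held over 1 s at the halfway stop and 1 s fully down and is back up at 162 mm, and the arm never went near the bowl, grater, tin or lime; the verdict was not shown.

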